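Turn the grooming carousel until the closed jar is at the front

TASK

Turn the carousel by pushing on its outer rim or its rim pegs until the closed jar stands at the front, squarely in line with the pointer tongue of the plinth. Turn it gently, leave everything on the carousel standing in its seat without touching or lifting it, and do not disturb the other things on the table. Finish with the carousel at rest.

Things in the scene. Friction and masses are not known exactly. Their poses are not given: they have to be found in the camera images.
- plinth: Fixed grey disc under the carousel, 220 mm across, 14 mm high; origin: its underside's centre, on the table and the carousel's axis. Its flat aluminium pointer tongue (22 mm wide, 8 mm high) reaches out below the deck along the plinth's own -x, roughly towards the robot, its pointed tip 198 mm from the axis. It marks the front and never turns.
- front (a point): The tip of the plinth's pointer tongue, 8 mm above the table.
- carousel: White deck, a disc 300 mm across, 12 mm thick, top 26 mm above the table; an aluminium cap (32 mm, 6 mm high) in the middle. Turns both ways without stops and stops almost at once when not pushed (friction 0.16 N m, 1.1 N at the rim). Nothing on it is higher than 79 mm above the table. Origin: on the axis, at the deck's underside, 14 mm above the table; x and y turn with it.
- peg (a point): Top centre of one of the eight upright aluminium finger pegs on the rim, the one at 22.5 degrees from the carousel's own x axis; the others follow every 45 degrees. Pegs: 14 mm in diameter, 40 mm tall, top 66 mm above the table, axes 140 mm from the carousel's axis.
- seat (a point): Centre, on the deck, of the ring seat at 180 degrees (the carousel's own -x). Four such seats stand at 0, 90, 180 and 270 degrees, centres 66 mm from the axis: inner diameter 72 mm, outer 78 mm, 8 mm high.
- jar: The closed jar: white plastic, 64 mm in diameter, with a flat grey screw lid of 60 mm, 52 mm tall in all. Loose; stands in one of the carousel's four ring seats. Origin: centre of its underside, z up. Any of the three side or rear seats may hold it at the start.
- dish: Empty open aluminium dish, 66 mm across, 22 mm tall. Loose; stands in one of the carousel's four ring seats. Origin: centre of its underside, z up. Any of the three side or rear seats may hold it at the start.
- cup: Empty open steel cup, 62 mm across, 50 mm tall. Loose; stands in one of the carousel's four ring seats. Origin: centre of its underside, z up. Any of the three side or rear seats may hold it at the start.
- palm_brush: Round rubber-tipped palm brush, 62 mm across, 36 mm tall, rubber nubs up. Loose; stands in the ring seat at 180 degrees of the carousel (its own -x). Origin: centre of its underside.
- clip_stand: Bystander: loose weighted stand with a round foot of 110 mm, a steel post and a spring clip that pinches a slicker brush upright; 215 mm tall. Left of the carousel. Origin: centre of the foot's underside.
- comb: Bystander: loose wooden-handled steel comb lying flat, 200 mm long, 14 mm high, left of the carousel. Origin: mid-length, on the table, x along the teeth end.
- spray: Bystander: loose clear bottle, 56 mm in diameter, 150 mm tall, right of the carousel. Origin: centre of the underside.
- tin: Bystander: loose closed aluminium tin, 72 mm in diameter, 50 mm tall, right of the carousel. Origin: centre of the underside.
- bath_brush: Bystander: loose brush lying flat, 190 mm long, near right. Origin: on its length, on the table.
Mind the look-alikes: they are no part of the job. What is shaped like the jar but blue or red is not meant.

How it is judged:
At the end, for the whole second after the job is handed in: The jar's centre is on the pointer's side of the carousel and within 12 mm (about 10 degrees) of the pointer's centre line; the carousel is at rest; jar, dish, cup and palm brush stand upright and still in their ring seats; the bystanders are within 30 mm of where they stood (x of jar in the frame of plinth below -0.05 m and y of jar in the frame of plinth between -0.012 and 0.012 m and angular speed of carousel below 0.05 rad/s and horizontal distance between jar and carousel between 0.054 and 0.078 m and z of each of jar, dish, cup, palm_brush in the frame of carousel below 0.02 m and angle between each of jar, dish, cup, palm_brush's own z axis and vertical below 0.15 rad and linear speed of each of jar, dish, cup, palm_brush below 0.02 m/s and horizontal distance between dish and carousel between 0.054 and 0.078 m and horizontal distance between cup and carousel between 0.054 and 0.078 m and horizontal distance between palm_brush and carousel between 0.054 and 0.078 m and distance of each of clip_stand, comb, spray, tin, bath_brush from where it was at the start of the episode below 0.03 m); the robot touches nothing.
It fails at once if a thing on the carousel is touched by the robot (more than 0.5 N) (contact force between any of the fingers, the arm and jar above 0.5 N or contact force between any of the fingers, the arm and dish above 0.5 N or contact force between any of the fingers, the arm and cup above 0.5 N or contact force between any of the fingers, the arm and palm_brush above 0.5 N).
It fails at once if a thing on the carousel is lifted out of its seat (8 mm above the deck) or tipped (z of any of jar, dish, cup, palm_brush in the frame of carousel above 0.02 m or angle between any of jar, dish, cup, palm_brush's own z axis and vertical above 0.4 rad).
It fails at once if the carousel is pushed elsewhere than at its rim (the fingers touch it with the TCP within 95 mm of its axis) (contact force between the fingers and carousel above 0.5 N and horizontal distance between the grasp point and carousel below 0.095 m).
It fails at once if the carousel is spun harder than gently (more than 3 rad/s, half a turn in a second) (angular speed of carousel above 3 rad/s).
It fails at once if a bystander on the table is moved by more than 30 mm (distance of any of clip_stand, comb, spray, tin, bath_brush from where it was at the start of the episode above 0.03 m).
It also fails if it takes over 58 s, if anything falls off the work surface, if the arm or the gripper's body presses on something with over 40 N, if the wrist force passes 120 N, or if a joint passes its speed limit or range.

ROBOT

A 7-joint arm with a two-finger parallel gripper is mounted at the origin on the work surface. World frame = base frame: x ahead of the robot, y to its left, z up, the work surface at z = 0. Lengths are in m, angles in rad, forces in N, time in s.
With the tool pointing down it reaches from about 0.425 to 0.95 m from the base axis. Payload 4.7 kg.
Tool frame: the origin (TCP) lies between the finger pads, 19 mm behind the fingertips; this is the grasp point; z points along the fingers, y is the line along which they close (so a half turn about z gives the same grasp; the last joint's range is limited). The gripper opens to 85 mm and grips with 20 to 120 N. Pads are 22 mm wide; open, the fingers measure 114 mm over their backs; the gripper's body (76 mm by 85 mm) begins 54 mm behind the grasp point. The pads swing forward as they close: fully open they stand 13 mm farther back than shut.
Start: joints at [-1.344, 0.469, -0.049, 1.532, 0.024, 1.141, -0.082], TCP at [0.171, 0.653, 0.25] pointing down, gripper open.
Joint ranges: [-2.59, 2.59], [-0.33, 1.99], [-1.39, 1.29], [0.1, 2.45], [-1.04, 4.18], [0.21, 1.99], [-2.66, 2.66]. Speed limits (rad/s): [2.57, 2.57, 3.14, 3.14, 3.14, 3.14, 3.14].

INTERFACE

Orientations are given as a unit quaternion [w, x, y, z].
In Python, from cell import * gives the robot as it stands. The module is installed in compiled form; this text tells all that it offers. Calls block until the motion is done:
- goto(position, orientation): joint-space move of the TCP to a pose.
- move_linear(position, max_speed=0.15, frame=None, contact_N=None): straight line of the TCP; frame=None keeps the orientation; max_speed is the mean speed in m/s. With contact_N (N) it stops when the force on the tool has changed by that much, and returns True; else False.
- move_joints(angles): joint-space move.
- gripper_to(opening, grip_force=None): finger opening in m; grip_force is the grip in N (None keeps the last); returns when the fingers have stopped.
- dwell(seconds).
- ik(position, orientation): joint angles nearest the present ones, or None.
- state(): the state.
- snapshot(name): name is "scene" or "top" or "wrist"; returns the picture (400x640x3 uint8, red, green, blue); there is no depth.
- camera_model(name): a dict with "fx", "fy", "cx", "cy" (pixels), "T" (4x4, takes a point from camera to world coordinates); the wrist camera has in their place "mount" (4x4, takes a point from camera to tool coordinates, whose origin is the TCP and whose axes are the flange's). Camera axes: x right, y up, looking along -z (the intrinsics and any distortion apply to the point x, -y, -z); pixel columns grow to the right and rows downward; lengths in m; the calibration is good to about 2 mm. The wrist camera is an equidistant fisheye: a pixel r from the principal point sees the ray r / f radians off the axis. A picture is of the moment at which its call begins: read the wrist's pose just before it. camera_model takes no time and is no camera call.
A pose or a line that the arm cannot do raises Unreachable and nothing moves.
- close_job(): hands the job in; it is judged then, once.
The state is a dict: "time_s": time; "q": joint angles; "dq": joint speeds; "effort": joint torques, N m; "tcp_pos": TCP position; "tcp_rot": TCP orientation; "force": force on the tool from outside, world axes, zero at the start; "moment": the same for the moment, N m; "finger_gap": finger opening in m; "grip_force": force on a finger pad.
Only numpy, scipy, OpenCV 4.12 (cv2) and the standard library are available. Lean on these libraries where they do the work, as an engineer would, in place of code of your own. Each camera call takes 0.05 s, during which the arm holds its last target. There are 200 camera calls.

## Working session

There is one attempt and no reset: what is moved stays moved. The work goes in short steps, each a Python script; the robot and the scene stay as the last script left them, time stands still between calls to the robot, and variables do not carry over. Pictures are saved under pics/ and viewed, at most 10 in all, crops included, and the job is handed in when it is done.

```bash
mkdir -p pics; python3 - <<'E'
from cell import *
import cv2
for n in ("scene","top"):
    cv2.imwrite(f"pics/{n}0.png",snapshot(n)[:,:,::-1])
    print(n,camera_model(n))
s=state();print(s["time_s"],s["tcp_pos"],s["tcp_rot"],s["finger_gap"])
E
```

```text
scene {'fx': 404.9996267235601, 'fy': 404.9996267235601, 'cx': 320.3945077066067, 'cy': 193.9680315101221, 'T': array([[-0.62479578, -0.66415478,  0.41052241,  1.06420375],
       [ 0.78077476, -0.52836929,  0.33349162,  0.40933563],
       [-0.00458262,  0.5288897 ,  0.8486782 ,  1.11610697],
       [ 0.        ,  0.        ,  0.        ,  1.        ]])}
top {'fx': 514.1570207541012, 'fy': 514.1570207541012, 'cx': 317.87604926363156, 'cy': 199.06510951801545, 'T': array([[ 0.02026025,  0.98231166, -0.18615401,  0.35955992],
       [-0.99972597,  0.02208836,  0.00775143,  0.00991088],
       [ 0.01172616,  0.18594596,  0.98249   ,  1.26566237],
       [ 0.        ,  0.        ,  0.        ,  1.        ]])}
0.1 [0.17063257 0.65257878 0.24904804] [-8.36763914e-05  1.27520484e-01  9.91835551e-01 -8.71452676e-04] 0.08550195593749607
```

View pics/top0.png

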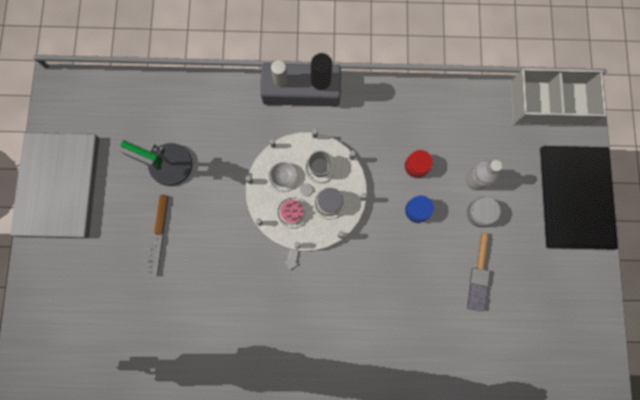

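View pics/scene0.png

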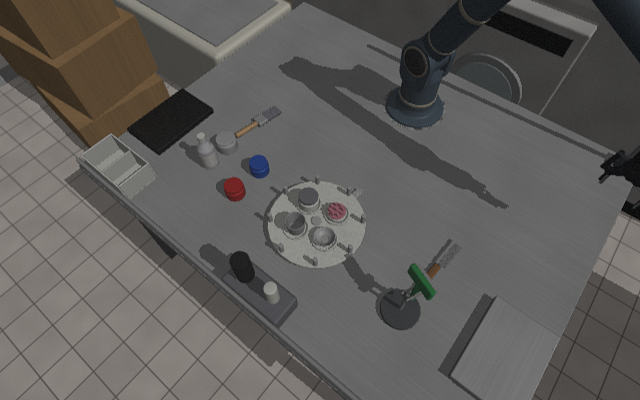

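The top view shows the deck centred near (307,190), the pointer tip near (292,268), the jar with its grey lid near (330,201) at front right and the palm brush near (291,211). I'll measure these precisely next.

```bash
cat > h.py <<'E'
from cell import *
import cv2, numpy as np
def ray(cam,px,z):
    c=camera_model(cam);T=c["T"];px=np.atleast_2d(px).astype(float)
    d=np.c_[(px[:,0]-c["cx"])/c["fx"],-(px[:,1]-c["cy"])/c["fy"],-np.ones(len(px))]@T[:3,:3].T
    o=T[:3,3];return o+d*((z-o[2])/d[:,2])[:,None]
def proj(cam,P):
    c=camera_model(cam);T=c["T"];p=(np.atleast_2d(P)-T[:3,3])@T[:3,:3]
    return np.c_[c["cx"]-c["fx"]*p[:,0]/p[:,2],c["cy"]+c["fy"]*p[:,1]/p[:,2]]
E
python3 - <<'E'
from h import *
im=cv2.imread("pics/top0.png")
hsv=cv2.cvtColor(im,cv2.COLOR_BGR2HSV)
m=((hsv[...,2]>165)&(hsv[...,1]<40)).astype(np.uint8);m[:,:230]=0;m[:,385:]=0;m[:125]=0;m[255:]=0
m=cv2.morphologyEx(m,cv2.MORPH_OPEN,np.ones((3,3)))
cs=max(cv2.findContours(m,cv2.RETR_EXTERNAL,cv2.CHAIN_APPROX_NONE)[0],key=cv2.contourArea)
h=cv2.convexHull(cs)[:,0]
P=ray("top",h,0.026)
A=np.c_[2*P[:,:2],np.ones(len(P))];s=np.linalg.lstsq(A,(P[:,:2]**2).sum(1),rcond=None)[0]
print("c",s[:2],"r",np.sqrt(s[2]+s[0]**2+s[1]**2), len(h))
r=np.hypot(*(P[:,:2]-s[:2]).T);print(r.min(),r.max())
print("tip guess",ray("top",[[292,269]],.008),"jar",ray("top",[[330,201]],.078))
for i in (0,1):
    x0,y0,x1,y1=(235,120,385,280)
cv2.imwrite("pics/crop.png",cv2.resize(im[125:275,235:380],None,fx=4,fy=4,interpolation=cv2.INTER_CUBIC))
E
```

```text
c [0.63091874 0.03539147] r 0.1455344692690833 18
0.10895590191104113 0.15222731856829244
tip guess [[0.42381892 0.05924778 0.008     ]] jar [[ 0.58060194 -0.02804008  0.078     ]]
```

View pics/crop.png

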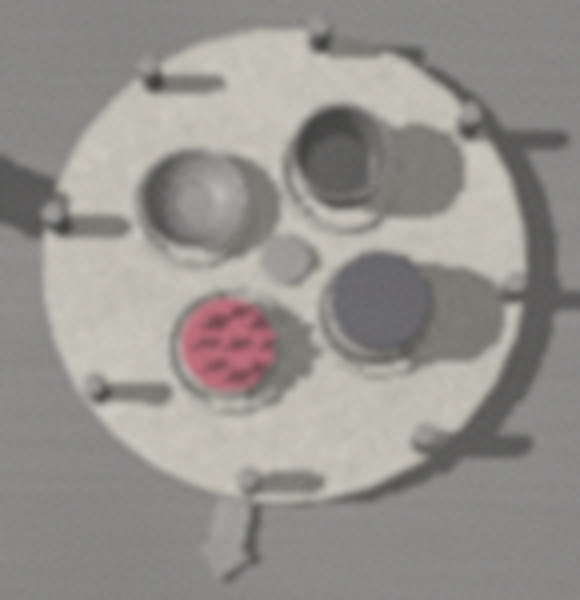

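The crop shows eight peg tops, e.g. (248,482), (97,386), (428,436) and (320,36). It also shows the pointer tip near (226,577), the lid at (380,303) and the brush at (228,345).

```bash
python3 - <<'E'
from h import *
from scipy.optimize import least_squares
f=lambda p:np.array(p,float)/4+[235-.4,125-.4]
pegs=ray("top",f([(320,34),(152,70),(53,208),(97,384),(248,480),(426,434),(516,281),(470,110)]),.066)[:,:2]
s=least_squares(lambda v:np.hypot(*(pegs-v).T)-.14,[.63,.03],loss="soft_l1",f_scale=.003)
c=s.x;print("c",c,s.fun.round(4))
d=pegs-c;a=np.degrees(np.arctan2(d[:,1],d[:,0]));print("peg ang",a.round(1))
print("cap",ray("top",f([(289,258)]),.032))
def ang(p,z):
    q=ray("top",f([p]),z)[0,:2]-c;return np.degrees(np.arctan2(q[1],q[0])),np.hypot(*q)
print("tip",ang((226,577),.008),"jar",ang((380,303),.078),"brush",ang((228,345),.062),"dish",ang((195,198),.048),"cup",ang((342,153),.076))
# tongue mask rows
im=cv2.imread("pics/top0.png");g=cv2.cvtColor(im,cv2.COLOR_BGR2GRAY)
for r in range(250,272,2):print(r,g[r,282:304])
print({n:ray("top",[p],.0)[0,:2].round(3) for n,p in dict(stand=(171,165),red=(419,163),blue=(420,209),comb=(160,235),clipend=(125,143)).items()})
E
```

```text
c [0.61564626 0.02950551] [-0.0044 -0.0025  0.0012 -0.0029 -0.0007 -0.0018 -0.0014  0.0009]
peg ang [  -7.5   37.4   81.   127.5  172.4 -141.9  -96.7  -51. ]
cap [[0.61754455 0.02769593 0.032     ]]
tip (np.float64(170.53303372339286), np.float64(0.1941562734544897)) jar (np.float64(-120.63750442310838), np.float64(0.06576012437730172)) brush (np.float64(150.58453880159183), np.float64(0.066422754440149)) dish (np.float64(58.35386214967133), np.float64(0.06573790476751408)) cup (np.float64(-29.521953095108707), np.float64(0.06596666037400876))
250 [135 136 140 137 138 136 139 148 155 156 154 156 154 151 145 137 139 143
 153 156 160 162]
252 [139 139 139 141 140 140 149 157 161 160 160 156 154 159 150 128 102 101
 118 135 137 138]
254 [137 137 134 136 136 144 151 156 161 158 158 157 155 158 151 124 100  99
 123 137 141 140]
256 [136 136 136 135 140 145 156 160 161 157 157 156 156 151 132 109  94 105
 125 133 139 139]
258 [138 136 136 134 138 145 159 159 157 156 154 154 156 153 126 100 102 119
 137 141 141 140]
260 [133 136 133 139 144 150 155 153 153 151 153 156 153 138 112  94 100 120
 135 138 139 136]
262 [137 135 141 147 153 153 153 153 153 156 156 155 151 133 110  95  98 120
 136 140 140 138]
264 [136 135 138 140 143 149 153 150 152 152 153 155 153 145 130 109  94 104
 125 134 137 139]
266 [135 135 134 137 139 144 152 153 154 153 152 140 127 115 114 119 120 125
 135 139 138 141]
268 [135 136 135 137 135 137 144 148 139 123 110 104 112 125 134 140 137 141
 139 138 141 136]
270 [131 135 135 135 136 137 136 135 128 120 117 126 132 138 139 138 138 138
 139 140 139 140]
{'stand': array([0.679, 0.373]), 'red': array([ 0.699, -0.256]), 'blue': array([ 0.58 , -0.256]), 'comb': array([0.501, 0.387]), 'clipend': array([0.734, 0.494])}
```

```bash
cat >> h.py <<'E'
from scipy.spatial.transform import Rotation as R
C=np.array([.6165,.0290])
def ori(a,s):  # tool down, closing axis along the tangent at angle a (deg)
    a=np.radians(a);y=s*np.array([-np.sin(a),np.cos(a),0]);z=np.array([0,0,-1.]);x=np.cross(y,z)
    return R.from_matrix(np.c_[x,y,z]).as_quat(scalar_first=True)
def pos(a,z,r=.14):
    a=np.radians(a);return [C[0]+r*np.cos(a),C[1]+r*np.sin(a),z]
E
python3 - <<'E'
from h import *
for px in [(292,254),(290.6,258.),(290,262),(288.7,268.3)]:
    q=ray("top",[px],.008)[0,:2]-C;print(px,np.degrees(np.arctan2(q[1],q[0]))%360)
p=ray("top",[(292,254),(288.7,268.3)],.008);print("line dir",np.degrees(np.arctan2(*(p[1]-p[0])[[1,0]])))
for s in (1,-1):
    for a in (218,180,149):print(s,a,[None if q is None else np.round(q,2) for q in [ik(pos(a,z),ori(a,s)) for z in (.055,.2)]])
print(ik([.3,.4,.35],state()["tcp_rot"]))
E
```

```text
(292, 254) 168.67484638457202
(290.6, 258.0) 168.29111515233137
(290, 262) 168.55609456328176
(288.7, 268.3) 168.67119590984822
line dir 168.65477523872033
1 218 [array([-0.56,  0.59,  0.78,  2.12, -0.66,  0.69, -0.24]), array([-0.7 ,  0.34,  0.91,  2.01, -0.34,  0.94, -0.52])]
1 180 [array([-0.74,  0.54,  0.76,  2.19, -0.64,  0.64, -1.08]), array([-0.88,  0.26,  0.87,  2.08, -0.26,  0.9 , -1.43])]
1 149 [array([-1.07,  0.77,  1.11,  2.14, -0.96,  0.87, -1.47]), array([-1.15,  0.42,  1.12,  2.03, -0.46,  0.98, -1.9 ])]
-1 218 [array([-0.12,  0.47,  0.19,  2.1 , -0.16,  0.58,  2.42]), array([-0.4 ,  0.27,  0.52,  2.  , -0.17,  0.91,  2.44])]
-1 180 [array([-0.36,  0.44,  0.26,  2.17, -0.21,  0.55,  1.63]), array([-0.54,  0.21,  0.45,  2.07, -0.12,  0.89,  1.55])]
-1 149 [array([-0.47,  0.47,  0.24,  2.11, -0.2 ,  0.58,  0.93]), array([-0.6 ,  0.26,  0.38,  2.  , -0.12,  0.91,  0.87])]
[-1.03294836  0.10254361  0.02293576  1.79929561 -0.00186898  1.24143314
  0.3055338 ]
```

```bash
python3 - <<'E'
from h import *
A0,A1=217.5,146.1
goto([.3,.4,.35],state()["tcp_rot"])
goto(pos(A0,.2),ori(A0,1))
gripper_to(.036)
move_linear(pos(A0,.12),.2)
print("contact",move_linear(pos(A0,.056),.06,contact_N=4))
s=state();print(s["time_s"],s["tcp_pos"],s["force"],s["q"])
gripper_to(.018,20)
s=state();print(s["finger_gap"],s["grip_force"],s["force"],s["time_s"])
cv2.imwrite("pics/top1.png",snapshot("top")[:,:,::-1]);cv2.imwrite("pics/scene1.png",cv2.resize(snapshot("scene")[150:290,220:420,::-1],None,fx=4,fy=4))
E
```

```text
contact False
5.4417 [ 0.50576577 -0.05627908  0.05633348] [-0.9931536   0.30950004 -0.18657949] [-0.34645855  0.50574523  0.47853531  2.11155305 -0.39994237  0.61033955
 -0.50348278]
0.01786752299845857 0.0 [-0.14486686  0.16139314  0.41531562] 5.7583
```

View pics/scene1.png

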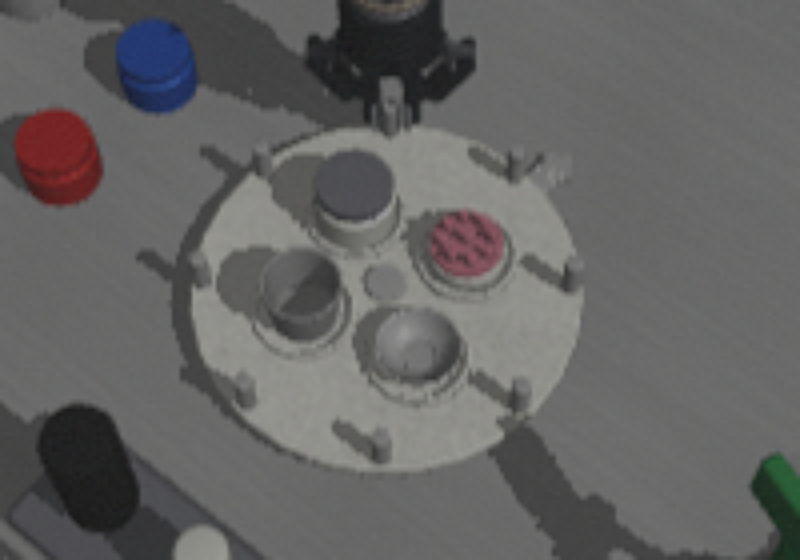

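The scene crop shows the peg at (390,100) standing between the two fingers, clear of the jar at (357,190). I'll sweep it along the arc.

```bash
python3 - <<'E'
from h import *
for a in np.linspace(217.5,146.1,11)[1:]:
    move_linear(pos(a,.056),.06,frame=ori(a,1))
    f=state()["force"];print(round(a,1),np.round(f,1))
dwell(.2);gripper_to(.036);print(state()["tcp_pos"])
move_linear(pos(a,.13),.1);dwell(.1)
goto([.42,.25,.33],ori(a,1))
s=state();print(s["time_s"],s["q"])
im=snapshot("top")[:,:,::-1];cv2.imwrite("pics/top2.png",im)
cv2.imwrite("pics/crop2.png",cv2.resize(im[125:275,235:380],None,fx=4,fy=4,interpolation=cv2.INTER_CUBIC))
E
```

```text
210.4 [-0.7  0.  -0.1]
203.2 [-0.5 -0.5  0.1]
196.1 [-0.3 -1.   0.2]
188.9 [-0.  -0.5 -0.9]
181.8 [-0.5  0.  -0.1]
174.7 [0.1 0.3 0. ]
167.5 [-0.9  0.5 -0.4]
160.4 [-1.4  0.2  0.7]
153.2 [-0.5 -0.1  0.1]
146.1 [ 0.8 -0.3  0.4]
[0.50027499 0.10701003 0.05601676]
12.7917 [-1.61558826  0.12878337  1.1164171   1.89544293 -0.12396266  1.19347433
 -2.61958847]
```

View pics/crop2.png

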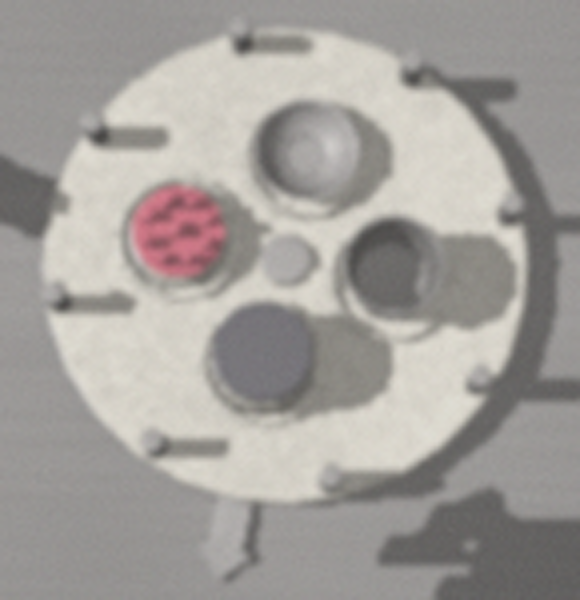

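The jar is now in front, with its lid at (262,350), in line between the pegs at (153,443) and (332,477). I'll check the numbers.

```bash
python3 - <<'E'
from h import *
f=lambda p:np.array(p,float)/4+[234.6,124.6]
im=cv2.resize(cv2.imread("pics/top2.png")[125:275,235:380],None,fx=4,fy=4,interpolation=cv2.INTER_CUBIC).astype(int)
m=((im[...,0]-im[...,1]>4)&(im.sum(2)<390)).astype(np.uint8);m=cv2.morphologyEx(m,cv2.MORPH_OPEN,np.ones((9,9)))
n,_,st,ce=cv2.connectedComponentsWithStats(m);print([(st[i,4],ce[i].round(0)) for i in range(1,n) if st[i,4]>2000])
d=np.radians(168.6);u=np.array([np.cos(d),np.sin(d)]);v=np.array([-u[1],u[0]])
J=ray("top",f([(262,350)]),.078)[0,:2]-C;print("jar along,across",J@u,J@v,np.degrees(np.arctan2(J[1],J[0]))%360)
P=ray("top",f([(153,440),(332,475),(57,296),(479,378),(95,125),(241,33),(412,70)]),.066)[:,:2]-C
a=np.degrees(np.arctan2(P[:,1],P[:,0]));print((a-22.5)%45, "want",168.6%45, state()["force"])
E
```

```text
[]
jar along,across 0.0650755006569395 0.00038940981675933476 168.94285210981144
[34.71580745 35.05066617 35.90124905 34.23894692 35.50497927 35.52721515
 34.22867319] want 33.599999999999994 [ 0.64582313  0.14718887 -0.33959448]
```

```bash
python3 -c "
from cell import *
print(close_job())"
```

```text
the job is handed in; nothing more can be done
None
```

The closed jar now stands at the front of the carousel, 0.4 to 1.6 mm (about 1.5 degrees at most) off the pointer's centre line in the last picture, and the job was handed in after about 13 s; no verdict was reported.

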